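Rotate the stock in the tin rack

ROBOT

A 6-joint arm with a two-finger parallel gripper is mounted at the origin on a cart in front of the work surface, level with it; the furniture and walls round the work are solid. World frame = base frame: x ahead of the robot, y to its left, z up, the work surface at z = 0. Lengths are in m, angles in rad, forces in N, time in s.
With the tool pointing down it reaches from about 0.275 to 0.75 m from the base axis. Payload 10.2 kg.
Tool frame: the origin (TCP) lies midway between the tips of the shut fingers; the grasp point (between the pads) lies 19 mm behind it (env.hold_point_z is the distance from the TCP to the grasp point, in m); z points along the fingers, y is the line along which they close (so a half turn about z gives the same grasp; the last joint's range is limited). The gripper opens to 88 mm and grips with 3 to 60 N. Pads are 18 mm wide; open, the fingers measure 123 mm over their backs; the gripper's body (75 mm by 187 mm) begins 45 mm behind the grasp point.
Start: joints at [0.979, 0.313, 1.498, -0, 1.331, -0.223], TCP at [0.189, 0.49, 0.239] pointing down, gripper open.
Joint ranges: [-2.94, 2.94], [-0.97, 2.17], [0.19, 2.56], [-1.23, 4.37], [0.02, 3.11], [-2.88, 2.88]. Speed limits (rad/s): [2.39, 2.39, 3.01, 3.14, 3.14, 3.14].

INTERFACE

Orientations are given as a unit quaternion [x, y, z, w].
In Python, from bench import env gives the robot as it stands.
- The arm moves only by the tool play_rows, never from a script. Its argument "series" is a list of rows, each a list of 7 numbers: the turn, a rotation vector about the tool's x, y, z each as a share of 90 degrees, from -1 to 1, then the shift along the tool's x, y, z each as a share of 500 mm, from -1 to 1, then the opening, from -1 (shut) to 1 (fully open), so that 0 is half open. A call has 1 to 5 rows; each row shifts and turns the commanded pose from where the row before left it, along the tool's axes as they then stand; what a row does not reach is not made up. A row lasts 1/8 s, in which the tool goes at most 62.5 mm and 10.7 degrees, less where a joint would pass 70% of its speed; a pose out of reach is approached as far as the arm can. A call with a number of a shift or a turn outside -1 to 1 is refused whole. A call with a gripper value outside its range is refused whole. The fingers move at their own pace and stop on an object; the grip force is fixed at half the most. Time passes only in rows, so rows that do not move let the fingers close. It gives the time, the measured TCP pose, the force, the opening and the grip force at its end, in the units of the state.
- env.observe(): the state, without advancing time (a new reading comes with each control period).
- env.capture(name): name is "scene" or "top" or "wrist"; returns the picture (384x512x3 uint8, red, green, blue); there is no depth.
- env.calibration(name): a dict with "fx", "fy", "cx", "cy" (pixels), "rvec" (rotation vector, rad) and "tvec" (3), from world to camera coordinates, as OpenCV has them. Camera axes: x right, y down, z forward; pixel columns grow to the right and rows downward; lengths in m; the calibration is good to about 2 mm. A picture is of the moment at which its call begins: read the wrist's pose just before it. calibration takes no time and is no camera call; for the wrist camera it gives the pose at the moment of the call.
- env.sign_off(): hands the job in; it is judged then, once.
Trained networks look in the newest picture that a camera, given by its name, has taken for a name from the list of things; names that differ only in an ending like _2 or _b are one class to them, and where a whole thing is asked for, a point or a joint stands for the part that bears it (a point fixed in the world has none). Each returns a list of dicts, best first, with "p" (0 to 1); they miss things now and then, are a little off and sometimes report something else, mostly with a low value. They report only what shows in the picture. A call takes as long as a camera call. They do not tell look-alikes from the thing itself.
- env.find_in(name, camera): "centre" ([column, row] in pixels, amid what is visible of it).
The state is a dict: "clock": time; "qpos": joint angles; "joint_vel": joint speeds; "effort": joint torques, N m; "tool_pos": TCP position; "ee_rot": TCP orientation; "ft_force": force on the tool from outside, world axes, zero at the start; "wrist_torque": the same for the moment, N m; "finger_gap": opening from 0.0 (shut) to 1.0 (fully open); "gripper_force": force on a finger pad.
Only numpy, scipy, OpenCV 4.12 (cv2) and the standard library are available. Lean on these libraries where they do the work, as an engineer would, in place of code of your own. Each camera call takes 0.05 s, during which the arm holds its last target. There are 200 camera calls.

TASK

Restock the tin rack, oldest first: fold the flap at its front end (on your right) all the way back, bring the two old tins from the back of the row up to the front, one close against the front end and the other close behind it, then stand all the new tins from the counter in the same row behind them. Every tin stands upright on the rack floor between the rails; finally fold the flap down level over the front again, and leave the jar and the bowl behind the rack alone.

Things in the scene. Friction and masses are not known exactly. Their poses are not given: they have to be found in the camera images.
- rack: Fixed light-wood rack for one row of five tins. Origin: on the counter, under the middle of the row's centre line. x axis: across the row, away from the robot. y axis: along the row to the robot's left, towards the BACK of the row. Row floor 6 mm above the counter, 375 mm long inside, 110 mm wide; centre line x = 0. Both long sides are open, but for two guide rails.
- row_front (a point): Centre line of the row on its floor, at the inner face of the FRONT end wall (rack y = -187.5 mm; on the robot's right; 92 mm high; it carries the flap's hinge).
- row_back (a point): Centre line of the row on its floor, at the inner face of the BACK end wall (rack y = +187.5 mm; on the robot's left; low, top 36 mm above the counter). Along the row run two guide rails at rack x = +-47 mm (8 mm wide, tops 12 mm above the counter), 86 mm apart inside; the tins stand between them.
- flap (a joint): Angle of the flat wooden flap hinged on the front end wall, rad: 0 = level over the front of the row (shut), 1.57 upright, stop at 2.75 (folded right back, outward beyond the front end). Stiff hinge: stays where it is left; 1 to 3 N at the knob turn it. Shut, its underside is 92 mm above the counter. Reaches 110 mm from the hinge; 108 mm wide, 6 mm thick.
- flap_knob (a point): Centre of the flap's steel knob, a round bar 18 mm thick, 34 mm long, parallel to the hinge (rack x), on a 14 mm wide stem beyond the middle of the flap's free edge, 21 mm clear of it, 140 mm from the hinge axis. Pinched on its two end faces (fingers closing along rack x) it turns between the fingertips as the flap swings. Moves with the flap.
- flap_hinge (a point): Middle of the flap's hinge axis, which is parallel to rack x, at rack y = -199.5 mm, 95 mm above the counter.
- old_1_mid (a point): Old stock: round dark green lidded tin, 66 mm in diameter (lid; body 64) and 45 mm high, lid fixed, about 0.12 kg; the point is the tin's centre, 22.5 mm above its underside, z axis upright along the tin. Starts in the rear half of the row, clear of the flap.
- old_2_mid (a point): Old stock: round dark green lidded tin, 66 mm in diameter (lid; body 64) and 45 mm high, lid fixed, about 0.12 kg; the point is the tin's centre, 22.5 mm above its underside, z axis upright along the tin. Starts in the rear half of the row, clear of the flap.
- new_1_mid (a point): New stock: round dark green lidded tin, 66 mm in diameter (lid; body 64) and 45 mm high, lid fixed, about 0.12 kg; the point is the tin's centre, 22.5 mm above its underside, z axis upright along the tin. Starts on the open counter between the rack and the robot; may be absent. Same look as the old tins; only its place tells it apart.
- new_2_mid (a point): New stock: round dark green lidded tin, 66 mm in diameter (lid; body 64) and 45 mm high, lid fixed, about 0.12 kg; the point is the tin's centre, 22.5 mm above its underside, z axis upright along the tin. Starts on the open counter between the rack and the robot; may be absent. Same look as the old tins; only its place tells it apart.
- new_3_mid (a point): New stock: round dark green lidded tin, 66 mm in diameter (lid; body 64) and 45 mm high, lid fixed, about 0.12 kg; the point is the tin's centre, 22.5 mm above its underside, z axis upright along the tin. Starts on the open counter between the rack and the robot; may be absent. Same look as the old tins; only its place tells it apart.
- side_jar: Bystander: glass jar with pebbles, 72x63x85 mm, behind the left half of the rack; origin under its base. Loose.
- side_bowl: Bystander: small beige bowl, 71x68x30 mm, behind the right end of the rack; origin under its base. Loose.
Not all that is in view belongs to the job. Leave any yellow look-alike of the part that bears new_1_mid alone.

How it is judged:
On the way, in this order (a step that is already met when the one before it is completed fails the run):
1. the flap is folded back (past 2.3 rad) (value of joint flap above 2.3 rad), for 0.2 s.
2. both old tins stand at the front of the row: one within 62 mm of the front end wall (centre), both within 145 mm, flap still back (x of old_1_mid in the frame of rack between -0.02 and 0.02 m and z of each of old_1_mid, old_2_mid in the frame of rack below 0.036 m and angle between each of old_1_mid, old_2_mid's own z axis and vertical below 0.12 rad and y of each of old_1_mid, old_2_mid in the frame of rack below -0.0425 m and x of old_2_mid in the frame of rack between -0.02 and 0.02 m and y of any of old_1_mid, old_2_mid in the frame of rack below -0.1255 m and value of joint flap above 2.3 rad), for 0.2 s.
3. all new tins stand in the row behind the old ones (centres 150 mm or more from the front end) (x of new_1_mid in the frame of rack between -0.02 and 0.02 m and z of each of new_1_mid, new_2_mid, new_3_mid in the frame of rack below 0.036 m and angle between each of new_1_mid, new_2_mid, new_3_mid's own z axis and vertical below 0.12 rad and y of new_1_mid in the frame of rack between -0.0375 and 0.1595 m and x of new_2_mid in the frame of rack between -0.02 and 0.02 m and y of new_2_mid in the frame of rack between -0.0375 and 0.1595 m and x of new_3_mid in the frame of rack between -0.02 and 0.02 m and y of new_3_mid in the frame of rack between -0.0375 and 0.1595 m and value of joint flap above 2.3 rad), for 0.2 s.
At the end, for the whole second after the job is handed in: Old tins: centres within 145 mm of the front end wall, one within 62 mm. New tins: centres 150 mm or more from it, 28 mm or more from the back wall. All upright on the rack floor, within 20 mm of the centre line, at rest. Hood shut (under 0.06 rad) (x of old_1_mid in the frame of rack between -0.02 and 0.02 m and z of each of old_1_mid, old_2_mid, new_1_mid, new_2_mid, new_3_mid in the frame of rack below 0.036 m and angle between each of old_1_mid, old_2_mid, new_1_mid, new_2_mid, new_3_mid's own z axis and vertical below 0.12 rad and y of each of old_1_mid, old_2_mid in the frame of rack below -0.0425 m and x of old_2_mid in the frame of rack between -0.02 and 0.02 m and y of any of old_1_mid, old_2_mid in the frame of rack below -0.1255 m and x of new_1_mid in the frame of rack between -0.02 and 0.02 m and y of new_1_mid in the frame of rack between -0.0375 and 0.1595 m and x of new_2_mid in the frame of rack between -0.02 and 0.02 m and y of new_2_mid in the frame of rack between -0.0375 and 0.1595 m and x of new_3_mid in the frame of rack between -0.02 and 0.02 m and y of new_3_mid in the frame of rack between -0.0375 and 0.1595 m and value of joint flap below 0.06 rad); the robot touches nothing.
It fails at once if a bystander (jar or bowl) is moved by more than 30 mm (distance of any of side_jar, side_bowl from where it was at the start of the episode above 0.03 m).
Of new_1, new_2, new_3 only 2 to 3 are there at a start; the rules pass over those that are not, and their reading is None.
At some moment in a run one of old_1, old_2, new_1, new_2, new_3 may be knocked a few centimetres aside while the robot is not near it.
Once in a run the grip may slacken for a moment while it holds something.
It also fails if it takes over 208 s, if anything falls off the work surface, if the arm or the gripper's body presses on something with over 40 N, if the wrist force passes 120 N, or if a joint passes its speed limit or range.

## Working session

There is one attempt and no reset: what is moved stays moved. The work goes in short steps, Python scripts to look and compute and a tool call to move; the robot and the scene stay as the last step left them, time stands still between calls to the robot, and variables do not carry over. Pictures are saved under pics/ and viewed, at most 14 in all, crops included, and the job is handed in when it is done.

Besides the shell and the picture viewer there is one more tool, called after "Emit:" as name(argument=value, ...) on one line, values as JSON. play_rows: Moves the arm, as the interface text tells. Shift numbers are shares of 500 mm and turn numbers shares of 90 degrees, none past 1 either way. Its arguments: {"type":"object","properties":{"series":{"type":"array","items":{"type":"array","items":{"type":"number"}}}},"required":["series"]}

```bash
ls; mkdir -p pics; cat > h.py <<'E'
import numpy as np, cv2
from bench import env
from scipy.spatial.transform import Rotation as R
def cal(n):
    c=env.calibration(n); K=np.array([[c['fx'],0,c['cx']],[0,c['fy'],c['cy']],[0,0,1.]])
    return K,np.array(c['rvec'],float).ravel(),np.array(c['tvec'],float).ravel()
def ray(C,px):
    K,r,t=C; Rm=cv2.Rodrigues(r)[0]
    d=Rm.T@np.linalg.inv(K)@np.array([px[0],px[1],1.]); return -Rm.T@t,d/np.linalg.norm(d)
def at_z(C,px,z):
    o,d=ray(C,px); return o+d*(z-o[2])/d[2]
def tri(rays):
    A=sum(np.eye(3)-np.outer(d,d) for o,d in rays); b=sum((np.eye(3)-np.outer(d,d))@o for o,d in rays)
    p=np.linalg.solve(A,b); return p,[np.linalg.norm((np.eye(3)-np.outer(d,d))@(p-o)) for o,d in rays]
def proj(C,p):
    return cv2.projectPoints(np.array(p,float).reshape(-1,1,3),C[1],C[2],C[0],None)[0].reshape(-1,2)
def shot(n,f=None):
    C=cal(n); im=env.capture(n)
    if f: cv2.imwrite('pics/'+f,im[:,:,::-1])
    return C,im
E
python3 - <<'E'
from h import *
np.set_printoptions(precision=4,suppress=True)
s=env.observe();print(s)
ims=[]
for n in ['scene','top']:
    C,im=shot(n); ims.append(im)
    o,_=ray(C,(256,192));print(n,o,C[0][0,0])
    for k in ['old_1_mid','rack','flap','flap_knob','side_jar','side_bowl','row_front','row_back','flap_hinge']:
        try:
            for d in env.find_in(k,n): print(n,k,np.round(d['centre'],1),round(d['p'],2),at_z(C,d['centre'],.03))
        except Exception as e: print(k,e)
cv2.imwrite('pics/a.png',cv2.resize(ims[0],(800,600))[:,:,::-1]);cv2.imwrite('pics/b.png',cv2.resize(ims[1],(800,600))[:,:,::-1])
E
```

```text
pics
{'clock': 0.0, 'qpos': array([ 0.9786,  0.3134,  1.4984, -0.    ,  1.331 , -0.2234]), 'joint_vel': array([-0.0004, -0.0001,  0.0017,  0.0003, -0.0001, -0.0004]), 'effort': array([  0.0005, -40.2218, -25.2265,   0.0694,   0.0354,  -0.0001]), 'tool_pos': array([0.1891, 0.4895, 0.2382]), 'ee_rot': array([ 0.1834,  0.983 , -0.0006, -0.0003]), 'ft_force': array([ 0.0287, -0.697 ,  0.478 ]), 'wrist_torque': array([-0.0123,  0.017 ,  0.0274]), 'gripper_force': 0.0, 'finger_gap': 0.9986456745763506}
scene [-0.0713  1.0205  0.9171] 421.5324819015265
scene old_1_mid [241.1 247.1] 0.91 [0.4281 0.3984 0.03  ]
scene old_1_mid [258.6 172.4] 0.31 [0.5899 0.094  0.03  ]
scene rack [254.7 201.1] 0.69 [0.5129 0.2202 0.03  ]
scene flap [256.4 169.9] 0.57 [0.6042 0.0873 0.03  ]
scene flap_knob [257.6 170.9] 0.71 [0.5976 0.0893 0.03  ]
scene side_jar [186.8 229.4] 0.88 [0.5974 0.4401 0.03  ]
scene side_bowl [208.  160.7] 0.66 [0.7726 0.1478 0.03  ]
scene side_bowl [243.3 245.7] 0.36 [0.4264 0.3906 0.03  ]
scene row_front [258.  202.3] 0.94 [0.5013 0.2184 0.03  ]
scene row_front [207.8 159.9] 0.74 [0
[... 252 characters left out ...]
d [206.5 211.9] 0.65 [0.4275 0.3972 0.03  ]
top old_1_mid [189.6 163.9] 0.31 [0.5865 0.4609 0.03  ]
top rack [263.9 186.7] 0.63 [0.5157 0.2109 0.03  ]
top flap [282.9 172.2] 0.66 [0.5661 0.1488 0.03  ]
top flap [237.7 197.2] 0.44 [0.4786 0.2965 0.03  ]
top flap_knob [285.3 173.3] 0.73 [0.5626 0.1407 0.03  ]
top side_jar [189.  165.5] 0.89 [0.581  0.4626 0.03  ]
top side_bowl [284.7 109.6] 0.65 [0.7837 0.1456 0.03  ]
top row_front [258.4 191.1] 0.82 [0.5006 0.2287 0.03  ]
top row_front [191.2 166.5] 0.68 [0.5778 0.4551 0.03  ]
top row_back [254.4 193.9] 0.58 [0.4909 0.2417 0.03  ]
top flap_hinge [283.1 173.1] 0.87 [0.5631 0.1481 0.03  ]
top flap_hinge [259.2 190.5] 0.46 [0.5026 0.2262 0.03  ]
```

View pics/a.png

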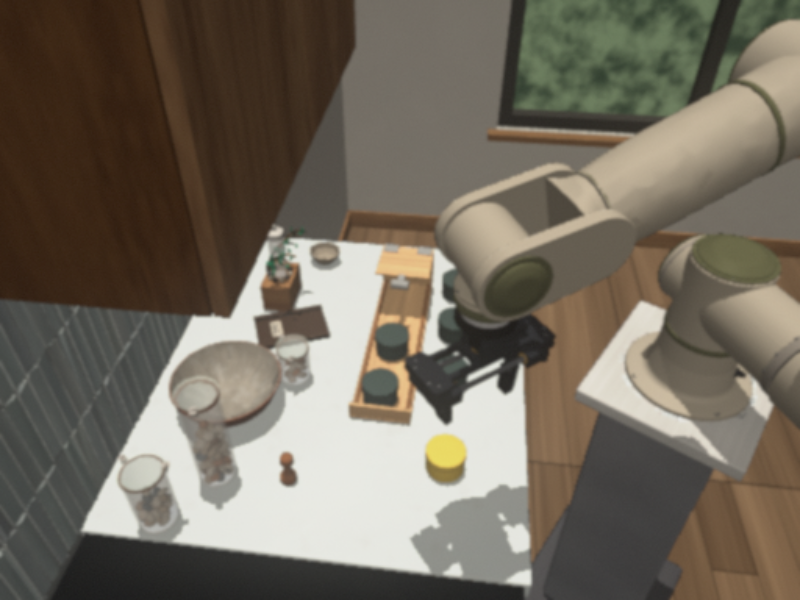

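View pics/b.png

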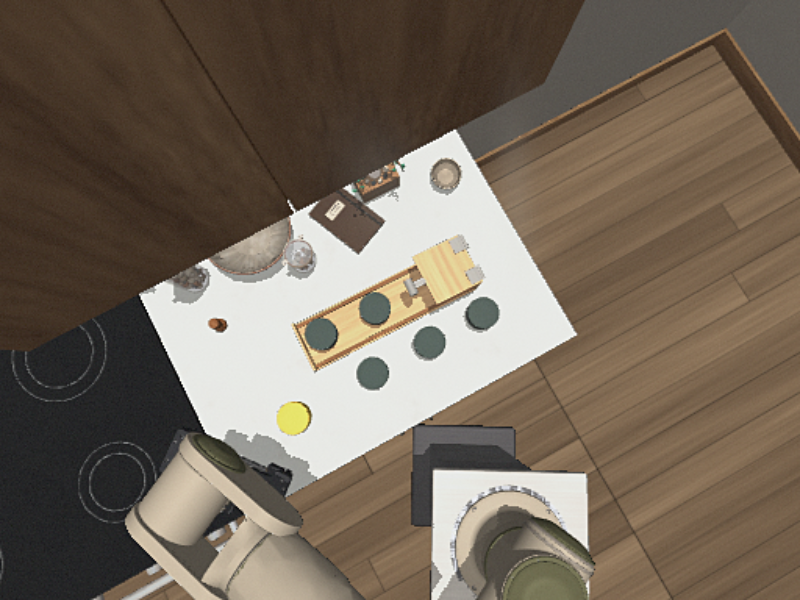

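The scene view shows the rack from (380,400) to (405,255), with two tins in it and the new ones partly hidden by the arm. In the top view the old tins are at (321,334) and (375,308), the new ones at (373,373), (429,342) and (482,313), the knob at (412,287), the hinge plates at (459,243) and (474,274), the jar at (299,255) and the bowl at (445,175).

What could be taken for a new tin: the two rack tins (old), the three dark green ones on the counter (these are the new ones), and the yellow look-alike at (293,418), which I leave alone. For the flap I want the knob at (412,287).

```bash
cat >> h.py <<'E'
def tins(n,im=None,C=None,amin=150,zz=0.051):
    if im is None: C,im=shot(n)
    h=cv2.cvtColor(im,cv2.COLOR_RGB2HSV).astype(int); f=im.astype(int)
    m=((h[...,2]<85)&(f[...,1]>f[...,0]+4)&(f[...,1]>=f[...,2]-2)).astype(np.uint8)
    m=cv2.morphologyEx(m,cv2.MORPH_OPEN,np.ones((3,3)))
    k,l,st,c=cv2.connectedComponentsWithStats(m)
    return [(c[i],st[i]) for i in range(1,k) if st[i][4]>amin],C,im,m
E
python3 - <<'E'
from h import *
np.set_printoptions(precision=4,suppress=True)
for n in ['top','scene']:
    t,C,im,m=tins(n,amin=120)
    for c,s in t: print(n,c,s,at_z(C,c,.045),at_z(C,c,.051))
    if n=='top':
        cr=im[130:260,170:340]; cv2.imwrite('pics/c.png',cv2.resize(cr,None,fx=4.6,fy=4.6,interpolation=2)[:,:,::-1])
        Ct=C
# rack axis candidates from the picture
for p in [(294,325),(316,370),(459,243),(474,274),(412,287)]:
    q=np.array(p)*.64
    print(q,at_z(Ct,q,.012),at_z(Ct,q,.036),at_z(Ct,q,.098))
E
```

```text
scene [425.1269   8.0248] [405   0  40  19 323] [ 0.7402 -1.9417  0.045 ] [ 0.7346 -1.9213  0.051 ]
scene [496.1007   8.1611] [487   0  17  18 149] [ 0.3727 -2.2132  0.045 ] [ 0.3697 -2.1909  0.051 ]
scene [470.9935  27.6928] [464  22  16  13 153] [ 0.4006 -1.745   0.045 ] [ 0.3974 -1.7259  0.051 ]
scene [397.626   41.2358] [389  36  20  10 123] [ 0.6604 -1.2884  0.045 ] [ 0.6554 -1.2725  0.051 ]
scene [333.3511  55.7328] [329  47  11  18 131] [ 0.8461 -0.9036  0.045 ] [ 0.8398 -0.8904  0.051 ]
[188.16 208.  ] [0.4403 0.4614 0.012 ] [0.4383 0.4569 0.036 ] [0.433  0.4451 0.098 ]
[202.24 236.8 ] [0.3464 0.41   0.012 ] [0.3463 0.4065 0.036 ] [0.346  0.3975 0.098 ]
[293.76 155.52] [0.6282 0.1113 0.012 ] [0.6224 0.1138 0.036 ] [0.6074 0.1204 0.098 ]
[303.36 175.36] [0.5604 0.0783 0.012 ] [0.556  0.0815 0.036 ] [0.5445 0.0898 0.098 ]
[263.68 183.68] [0.5287 0.2115 0.012 ] [0.5249 0.212  0.036 ] [0.515  0.2133 0.098 ]
```

View pics/c.png

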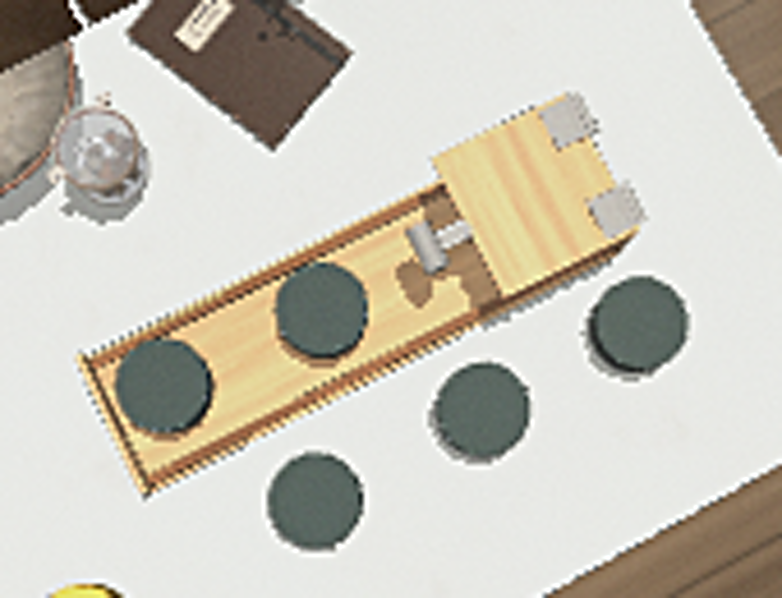

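The close crop shows three dark green tins on the counter, centred at crop (315,500), (482,411) and (638,325), two in the rack at (163,387) and (321,312), and the knob bar at (427,247). The yellow one at (90,590) is off to the side.

```bash
sed -i 's/m=((h\[.*$/m=((h[...,0]>65)\&(h[...,0]<100)\&(h[...,2]<120)\&(h[...,2]>40)\&(h[...,1]>40)).astype(np.uint8)/' h.py
cat >> h.py <<'E'
def torack(p,P): # P=(x,y,yaw)
    c,s=np.cos(P[2]),np.sin(P[2]); d=np.asarray(p)[:2]-P[:2]; return np.array([c*d[0]+s*d[1],-s*d[0]+c*d[1]])
def toworld(q,P):
    c,s=np.cos(P[2]),np.sin(P[2]); return np.array([P[0]+c*q[0]-s*q[1],P[1]+s*q[0]+c*q[1]])
E
python3 - <<'E'
from h import *
from scipy.optimize import least_squares
np.set_printoptions(precision=4,suppress=True)
C,im=shot('top'); 
print(im[130+500//5-9,170+68],)
o=np.array([170,130])
obs={'knob':((427,247),(0,-.0595,.104)),'fe1':((432,158),(.054,-.0895,.098)),'fe2':((497,298),(-.054,-.0895,.098)),'bo1':((82,357),(.055,.1935,.036)),'bo2':((148,492),(-.055,.1935,.036)),'hin':((592,165),(0,-.1945,.1))}
px=np.array([np.array(v[0])/4.6+o-.4 for v in obs.values()]); X=np.array([v[1] for v in obs.values()])
def f(P): 
    W=np.array([[*toworld(x[:2],P),x[2]] for x in X]); return (proj(C,W)-px).ravel()
r=least_squares(f,[.5,.25,.4],loss='soft_l1'); print(r.x,np.degrees(r.x[2])); print(r.fun.reshape(-1,2))
np.save('rack.npy',r.x); P=r.x
cs,_,_,m=tins('top',im,C,amin=100)
for c,s in cs:
    w=at_z(C,c,.045);print(c,s,w,torack(w,P))
C,im=shot('scene')
cs,_,_,m=tins('scene',im,C,amin=100)
for c,s in cs:
    if c[1]>100:print(c,s,at_z(C,c,.03),torack(at_z(C,c,.03),P))
cv2.imwrite('pics/sc.png',cv2.resize(im[130:290,210:330],None,fx=4,fy=4)[:,:,::-1])
s=env.observe();Cw=cal('wrist');print('cam in tool',R.from_quat(s['ee_rot']).inv().apply(ray(Cw,(256,192))[0]-s['tool_pos']),R.from_quat(s['ee_rot']).inv().apply(ray(Cw,(256,192))[1]),Cw[0][0,0])
print(R.from_quat(s['ee_rot']).as_matrix())
E
```

```text
[234 235 232]
[0.4864 0.2689 0.5044] 28.89805833717893
[[ 0.1925  0.0108]
 [-0.4512  0.2676]
 [ 1.5593  0.0667]
 [-1.6581 -0.1322]
 [-1.159   0.6858]
 [ 2.4108 -1.5554]]
cam in tool [ 0.0678  0.     -0.1472] [-0.2794 -0.0071  0.9601] 343.2428536611681
[[-0.9328  0.3605  0.    ]
 [ 0.3605  0.9328 -0.    ]
 [-0.     -0.     -1.    ]]
```

```bash
python3 - <<'E'
from h import *
np.set_printoptions(precision=4,suppress=True)
C,im=shot('top'); P=np.load('rack.npy')
h=cv2.cvtColor(im,cv2.COLOR_RGB2HSV)
pts=[(238,239),(275,219),(309,200),(205,214),(240,197)]
for p in pts: print(im[p[1],p[0]],h[p[1],p[0]])
ref=im[239-3:242,235:241].reshape(-1,3).mean(0)
m=(np.abs(im.astype(float)-ref).max(2)<22).astype(np.uint8)
m=cv2.morphologyEx(m,cv2.MORPH_OPEN,np.ones((3,3)))
k,l,st,c=cv2.connectedComponentsWithStats(m)
for i in range(1,k):
    if 150<st[i][4]<900: w=at_z(C,c[i],.045);print(c[i],st[i],w,torack(w,P))
s=env.observe();print(env.observe()['clock'])
E
```

```text
[ 88 100  94] [ 75  31 100]
[ 94 107 102] [ 78  31 107]
[ 94 106 101] [ 78  29 106]
[ 92 102  98] [ 78  25 102]
[ 92 103  98] [ 76  27 103]
[239.2337 196.8213] [230 188  19  19 291] [0.4782 0.2908 0.045 ] [0.0033 0.0232]
[308.8203 199.6576] [300 190  19  20 295] [0.4746 0.0646 0.045 ] [-0.1091 -0.1731]
[204.6881 213.1559] [196 204  19  19 295] [0.4222 0.4008 0.045 ] [0.0075 0.1466]
[274.4651 218.9302] [265 210  19  20 301] [0.4093 0.175  0.045 ] [-0.1129 -0.0449]
[237.8808 238.4106] [229 229  19  20 302] [0.3441 0.2909 0.045 ] [-0.1139  0.088 ]
[295.8892 279.4879] [265 273  64  18 785] [0.2211 0.1044 0.045 ] [-0.3118 -0.0158]
1.25
```

Emit:
play_rows(series=[[0,0,0.111,0,0,0,1],[0,0,0.111,0,0,0,1],[0,0,0.111,0,0,0,1],[0,0,0.111,0,0,0,1],[0,0,0,-0.11,0.044,0,1]])

```text
clock: 1.88
tool_pos: [0.234, 0.453, 0.2386]
ee_rot: [0.507, 0.862, 0.0, -0.0]
ft_force: [1.2, 0.2, -0.7]
finger_gap: 1.002
gripper_force: 0.0
```

Emit:
play_rows(series=[[0,0,0,-0.11,0.044,0,1],[0,0,0,-0.11,0.044,0,1],[0,0,0,-0.11,0.044,0,1],[0,0,0,-0.11,0.044,0,1],[0,0,0,-0.11,0.044,0,1]])

```text
clock: 2.5
tool_pos: [0.4657, 0.2632, 0.2389]
ee_rot: [0.508, 0.861, 0.0, 0.0]
ft_force: [0.3, 1.9, -0.0]
finger_gap: 0.998
gripper_force: 0.0
```

Emit:
play_rows(series=[[0,0,0,-0.11,0.044,0,1],[0,0,0,0,0,0,1]])

```text
clock: 2.75
tool_pos: [0.5124, 0.2245, 0.2381]
ee_rot: [0.51, 0.86, -0.0, -0.0]
ft_force: [0.1, -0.8, 0.3]
finger_gap: 1.001
gripper_force: 0.0
```

```bash
python3 - <<'E'
from h import *
np.set_printoptions(precision=4,suppress=True)
P=np.load('rack.npy'); s=env.observe(); M=R.from_quat(s['ee_rot']).as_matrix()
print(s['clock'],s['tool_pos'],M,s['qpos'],torack(s['tool_pos'],P))
C,im=shot('wrist','w1.png')
for k in ['flap_knob','flap_hinge','old_1_mid','row_front']:
    for d in env.find_in(k,'wrist'): print(k,d)
print('cabinet corner',tri([ray(cal('scene'),(146,201)),ray(cal('top'),(187,132))]))
W=lambda q,z:proj(C,[[*toworld(q,P),z]])[0]
print('pred knob',W((0,-.0595),.095),'fe',W((.054,-.0895),.098),W((-.054,-.0895),.098))
E
```

```text
2.75 [0.5124 0.2245 0.2381] [[-0.4795  0.8776 -0.0004]
 [ 0.8776  0.4795 -0.0005]
 [-0.0002 -0.0006 -1.    ]] [ 0.2038  0.3898  1.3919 -0.0004  1.3604 -0.2962] [ 0.0013 -0.0513]
flap_knob {'centre': [254.5, 247.1], 'p': 0.88}
flap_knob {'centre': [255.6, 164.1], 'p': 0.58}
flap_hinge {'centre': [256.7, 248.7], 'p': 0.62}
row_front {'centre': [256.9, 166.2], 'p': 0.68}
cabinet corner (array([0.6899, 0.4723, 0.1078]), [np.float64(0.019989686586633738), np.float64(0.019989686586633797)])
pred knob [256.9284 182.7207] fe [317.8766 215.9571] [196.3804 216.4937]
```

View pics/w1.png

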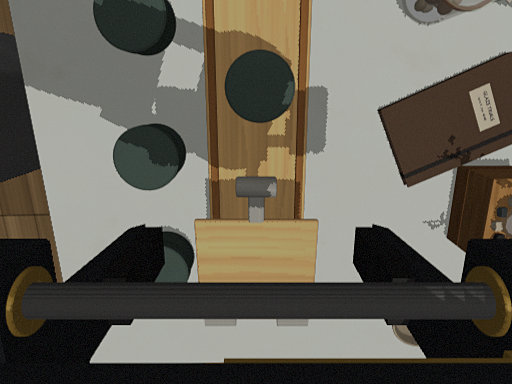

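The wrist picture shows the knob bar at (256,187) with its ends at columns 236 and 276, the flap's free edge from (195,221) to (317,219), the front old tin at (260,86), and new tins at (135,20), (149,157) and (175,258, partly hidden). The network's box at (254,247) is the flap itself, so I use the bar.

```bash
python3 - <<'E'
from h import *
from scipy.optimize import least_squares
np.set_printoptions(precision=4,suppress=True)
C,im=shot('wrist'); g=cv2.cvtColor(im,cv2.COLOR_RGB2LAB).astype(float)
b=g[...,2]-128 # yellowness of wood
for r in [2,12,22,130,145,160,200,208]:
    row=b[r]; on=np.where(row[190:330]>8)[0]+190; print(r,on.min(),on.max(),(on.min()+on.max())/2)
for c in [205,215,225,290,300,310]:
    col=im[195:240,c].astype(int).sum(1); d=np.diff(col); print(c,195+np.argmax(d)+.5,d.max())
k=im[170:205,240:275].astype(int).mean((1,)).sum(1); print(k.round())
k=im[180:194,225:290].astype(int).mean(0).sum(1); print(k.round())
Ct,it=shot('top'); ct=(238.7,191.8+0)
cw=np.array([256,186.]); kt=np.array([170,130])+np.array([427,247])/4.6-.4
print(kt, tri([ray(C,cw),ray(Ct,kt)]))
for a,bb in [((195,220.5),(432,158)),((318,219.5),(497,298))]:
    for t in [(432,158),(497,298)]: print(a,t,tri([ray(C,a),ray(Ct,np.array([170,130])+np.array(t)/4.6-.4)]))
E
```

```text
2 204 313 258.5
12 204 312 258.0
22 205 312 258.5
130 208 307 257.5
145 208 306 257.0
160 209 306 257.5
200 210 304 257.0
208 210 303 256.5
205 224.5 111
215 223.5 101
225 224.5 97
290 224.5 103
300 224.5 105
310 225.5 95
[366. 360. 361. 369. 365. 359. 363. 365. 362. 365. 383. 306. 185. 208.
 230. 244. 265. 275. 275. 283. 282. 273. 270. 268. 271. 271. 261. 258.
 247. 240. 228. 194. 232. 263. 261.]
[304. 294. 304. 299. 307. 302. 314. 280. 294. 311. 311. 278. 254. 271.
 270. 266. 268. 265. 264. 262. 267. 264. 244. 249. 247. 249. 247. 244.
 245. 242. 244. 243. 244. 255. 258. 257. 256. 255. 259. 255. 256. 266.
 289. 290. 291. 313. 305. 340. 337. 333. 332. 335. 302. 312. 301. 299.
 304. 299. 279. 279. 286. 301. 298. 311. 315.]
[262.4261 183.2957] (array([0.5145, 0.2175, 0.0976]), [np.float64(0.0016848611094406247), np.float64(0.0016848611094404907)])
(195, 220.5) (432, 158) (array([0.5057, 0.2329, 0.2976]), [np.float64(0.03164885577208087), np.float64(0.03164885577208078)])
(195, 220.5) (497, 298) (array([0.4804, 0.1702, 0.1138]), [np.float64(9.007612991107321e-05), np.float64(9.007612991092915e-05)])
(318, 219.5) (432, 158) (array([0.5802, 0.2149, 0.087 ]), [np.float64(6.598851625733406e-05), np.float64(6.598851625731242e-05)])
(318, 219.5) (497, 298) (array([0.4954, 0.2152, 0.2403]), [np.float64(0.04854298354444974), np.float64(0.04854298354444981)])
```

```bash
python3 - <<'E'
from h import *
np.set_printoptions(precision=4,suppress=True)
C=cal('wrist'); P=np.load('rack.npy')
rows=[2,12,22,130,145,160,200,208];m=[258.5,258,258.5,257.5,257,257.5,257,256.5]
Q=np.array([at_z(C,(a,b),.012)[:2] for a,b in zip(m,rows)])
print(Q[[0,-1]])
dx,dy=np.polyfit(Q[:,1],Q[:,0],1)[0],1
yaw=np.arctan2(-dx,dy);print('yaw rails',np.degrees(yaw))
k=at_z(C,(256,186.5),.096)[:2]; e1=at_z(C,(196,220),.098);e2=at_z(C,(317,219.5),.098)
# edge by 224.5 diff row -> lit top begins
print('knob',k,'edge mid',(e1+e2)/2,'edge yaw',np.degrees(np.arctan2((e2-e1)[1],(e2-e1)[0])),np.linalg.norm(e2-e1))
Y=np.radians(28.6); P2=np.array([0,0,Y])
ctr=Q.mean(0)
xr=torack(ctr,P2)[0]; ky=torack(k,P2)[1]+.0595; ey=torack((e1+e2)/2,P2)[1]+.0895
print(xr,torack(k,P2),ky,ey)
P3=np.array([*toworld((xr*.5+torack(k,P2)[0]*.5,(ky+ey)/2),P2),Y]);print(P3,P)
np.save('rack.npy',P3)
print('tcp',torack(env.observe()['tool_pos'],P3))
for w in [(0.4782,.2908),(.4746,.0646),(.4222,.4008),(.4093,.175),(.3441,.2909)]: print(torack(w,P3))
E
```

```text
[[0.4353 0.3627]
 [0.537  0.1744]]
yaw rails 28.462490742543647
knob [0.5135 0.2169] edge mid [0.5285 0.1906 0.098 ] edge yaw 29.20728643246853 0.1082199164030245
0.5555032165926158 [ 0.5546 -0.0553] 0.004164232057992573 0.003883435222812731
[0.4854 0.2692 0.4992] [0.4864 0.2689 0.5044]
tcp [ 0.0014 -0.0478]
[0.004  0.0224]
[-0.1075 -0.1745]
[0.0075 0.1458]
[-0.1119 -0.0463]
[-0.1137  0.0867]
```

Emit:
play_rows(series=[[0,0,0,-0.023,-0.003,0.106,1],[0,0,0,0,0,0.106,0.3],[0,0,0,0,0,0.106,0.2],[0,0,0,0,0,0,-0.1],[0,0,0,0,0,0,-0.3]])

```text
clock: 3.72
tool_pos: [0.5154, 0.2169, 0.082]
ee_rot: [0.508, 0.861, 0.001, 0.001]
ft_force: [0.2, -0.7, 0.4]
finger_gap: 0.566
gripper_force: 0.0
```

Emit:
play_rows(series=[[0,0,0,0,0,0,-1],[0,0,0,0,0,0,-1],[0,0,0,0,0,0,-1],[0,0,0,0,0,0,-1]])

```text
clock: 4.22
tool_pos: [0.5145, 0.2163, 0.08]
ee_rot: [0.508, 0.861, 0.0, 0.0]
ft_force: [-1.7, -2.0, 0.2]
finger_gap: 0.378
gripper_force: 30.0
```

Emit:
play_rows(series=[[0,0,0,-0.0067,0,-0.0611,-1],[0,0,0,-0.0199,0,-0.0582,-1],[0,0,0,-0.0321,0,-0.0524,-1],[0,0,0,-0.0428,0,-0.0441,-1]])

```text
clock: 4.72
tool_pos: [0.539, 0.1707, 0.1873]
ee_rot: [0.508, 0.861, -0.001, -0.0]
ft_force: [8.6, -8.5, -20.5]
finger_gap: 0.372
gripper_force: 30.0
```

Emit:
play_rows(series=[[0,0,0,-0.0514,0,-0.0337,-1],[0,0,0,-0.0575,0,-0.0217,-1],[0,0,0,-0.0609,0,-0.0086,-1]])

```text
clock: 5.1
tool_pos: [0.5791, 0.097, 0.2174]
ee_rot: [0.508, 0.861, -0.001, -0.003]
ft_force: [1.0, 4.8, -24.6]
finger_gap: 0.375
gripper_force: 30.0
```

Emit:
play_rows(series=[[0,0,0,-0.0613,0,0.009,-1],[0,0,0,-0.0587,0,0.0181,-1],[0,0,0,-0.0534,0,0.0305,-1]])

```text
clock: 5.48
tool_pos: [0.6202, 0.0218, 0.1886]
ee_rot: [0.508, 0.861, -0.001, -0.004]
ft_force: [-8.9, 8.4, -11.5]
finger_gap: 0.377
gripper_force: 30.0
```

Emit:
play_rows(series=[[0,0,0,-0.0454,0,0.0414,-1],[0,0,0,-0.0353,0,0.0503,-1],[0,0,0,0,0,0,-1]])

```text
clock: 5.85
tool_pos: [0.6395, -0.0134, 0.1419]
ee_rot: [0.509, 0.861, -0.001, -0.004]
ft_force: [-10.9, 3.9, -4.8]
finger_gap: 0.384
gripper_force: 30.0
```

```bash
python3 - <<'E'
from h import *
P=np.load('rack.npy'); s=env.observe(); q=torack(s['tool_pos'],P); print(q,s['tool_pos'],s['ft_force'],s['finger_gap'], np.degrees(np.arctan2(s['tool_pos'][2]+.016-.095,q[1]+.1995)))
C,im=shot('top'); cv2.imwrite('pics/d.png',cv2.resize(im[90:270,170:380],None,fx=3.3,fy=3.3)[:,:,::-1])
E
```

```text
[-3.45174269e-05 -3.21952146e-01] [ 0.63950315 -0.01344373  0.14186596] [-10.91957765   3.91690981  -4.76952702] 0.3841898035184642 152.82439480559995
```

View pics/d.png

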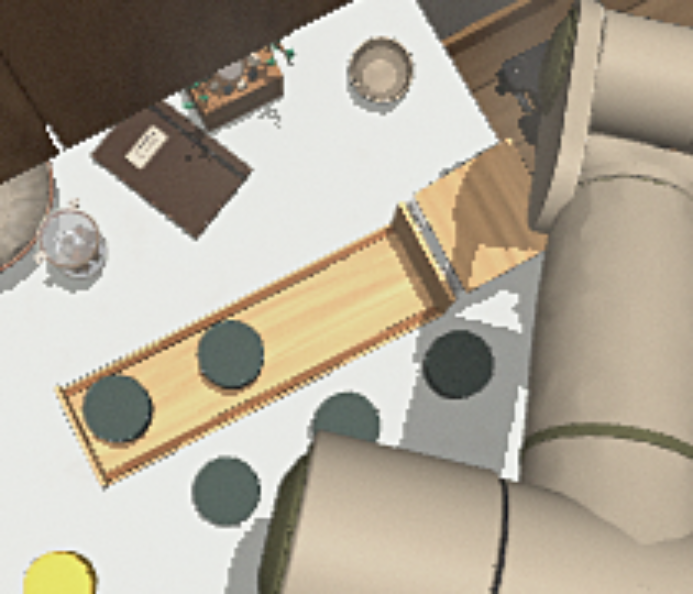

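The flap is folded back to about 2.67 rad, held at the knob by the gripper at the right. All five tins are in place in this crop, the two old ones at (118,408) and (231,353). I release it and go to the front old tin.

Emit:
play_rows(series=[[0,0,0,0,0,0,1],[0,0,0,0,0,0,1],[0,0,0,0,0,-0.1,1],[0,0,0,0,0,-0.1,1],[0,0,0,0.11,0,0,1]])

```text
clock: 6.52
tool_pos: [0.617, 0.0328, 0.2496]
ee_rot: [0.51, 0.86, 0.002, 0.005]
ft_force: [0.7, 1.9, -0.8]
finger_gap: 0.925
gripper_force: 0.0
```

Emit:
play_rows(series=[[0,0,0,0.115,0,0,1],[0,0,0,0.115,0,0,1],[0,0,0,0.115,0,0,1],[0,0,0,0.115,0,0,1],[0,0,0,0.09,0,0,1]])

```text
clock: 7.15
tool_pos: [0.4809, 0.2772, 0.2461]
ee_rot: [0.508, 0.861, 0.001, 0.001]
ft_force: [0.4, 0.2, -0.1]
finger_gap: 1.003
gripper_force: 0.0
```

Emit:
play_rows(series=[[0,0,0,0,0,0,1]])

```text
clock: 7.28
tool_pos: [0.4808, 0.2775, 0.2461]
ee_rot: [0.507, 0.862, 0.001, 0.001]
ft_force: [0.3, -0.2, -1.0]
finger_gap: 1.0
gripper_force: 0.0
```

```bash
cat >> h.py <<'E'
from scipy.optimize import least_squares
P=np.load('rack.npy')
def hullc(C,xy,z0):
    a=np.linspace(0,2*np.pi,40,endpoint=False)
    pts=np.vstack([np.c_[xy[0]+r*np.cos(a),xy[1]+r*np.sin(a),np.full(40,z)] for r,z in [(.033,z0+.045),(.033,z0+.035),(.032,z0)]])
    h=cv2.convexHull(proj(C,pts).astype(np.float32)); m=cv2.moments(h); return np.array([m['m10'],m['m01']])/m['m00'],m['m00']
def find_tins(n,save=None):
    C,im=shot(n,save); f=cv2.GaussianBlur(im,(5,5),0).astype(int); V=f.max(2)
    m=((f[...,1]-f[...,0]>=6)&(f[...,1]>=f[...,2])&(V<135)&(V>20)).astype(np.uint8)
    m=cv2.morphologyEx(m,cv2.MORPH_CLOSE,np.ones((5,5))); m=cv2.morphologyEx(m,cv2.MORPH_OPEN,np.ones((5,5)))
    k,l,st,c=cv2.connectedComponentsWithStats(m); out=[]
    for i in range(1,k):
        if st[i][4]<150: continue
        w=at_z(C,c[i],.04)[:2]
        if not(.2<w[0]<.8 and -.4<w[1]<.8): continue
        res=[]
        for z0 in (0,.006):
            r=least_squares(lambda q:hullc(C,q,z0)[0]-c[i],w,diff_step=1e-4); res.append(r.x)
        q0,q6=torack(res[0],P),torack(res[1],P); inr=abs(q6[0])<.05
        A=hullc(C,res[0],0)[1]
        if not .4<st[i][4]/A<1.6: continue
        out.append((inr,q6 if inr else q0,st[i][4]/A,c[i]))
    return out
def show(n,save=None):
    s=env.observe(); print('t',round(s['clock'],2),'tcp rack',torack(s['tool_pos'],P).round(4),'z',s['tool_pos'][2].round(4),'gap',s['finger_gap'].round(3), 'toolyaw',np.degrees(np.arctan2(*(R.from_quat(s['ee_rot']).as_matrix()[[1,0],1]))).round(2))
    for o in find_tins(n,save): print(n,'IN ' if o[0] else 'OUT','rack',o[1].round(4),'area',round(o[2],2),'px',o[3].round(1))
E
python3 - <<'E'
from h import *
show('wrist','w2.png');show('top')
print(env.find_in('old_1_mid','wrist'))
E
```

```text
Traceback (most recent call last):
  File "h.py", line 56, in show
    s=env.observe(); print('t',round(s['clock'],2),'tcp rack',torack(s['tool_pos'],P).round(4),'z',s['tool_pos'][2].round(4),'gap',s['finger_gap'].round(3), 'toolyaw',np.degrees(np.arctan2(*(R.from_quat(s['ee_rot']).as_matrix()[[1,0],1]))).round(2))
                                                                                                                                   ^^^^^^^^^^^^^^^^^^^^^
AttributeError: 'float' object has no attribute 'round'
```

```bash
sed -i "s/s\['finger_gap'\].round(3)/round(s['finger_gap'],3)/; s/s\['tool_pos'\]\[2\].round(4)/round(float(s['tool_pos'][2]),4)/" h.py
python3 - <<'E'
from h import *
show('wrist','w2.png');show('top')
print(env.find_in('old_1_mid','wrist'))
E
```

```text
t 7.28 tcp rack [-0.      0.0095] z 0.2461 gap 1.0 toolyaw 29.14
wrist IN  rack [0.0065 0.1375] area 0.74 px [266.1  24.1]
wrist OUT rack [-0.1167  0.0853] area 0.88 px [141.9  82.3]
wrist IN  rack [0.0033 0.0202] area 0.94 px [261.2 150. ]
wrist OUT rack [-0.1131 -0.0477] area 0.77 px [155.8 207.3]
t 7.33 tcp rack [0.     0.0078] z 0.2458 gap 1.001 toolyaw 29.04
top OUT rack [-0.1077 -0.1761] area 0.85 px [308.6 200. ]
top IN  rack [0.0066 0.1454] area 0.77 px [205.2 213.5]
[{'centre': [264.1, 23.5], 'p': 0.66}]
```

View pics/w2.png

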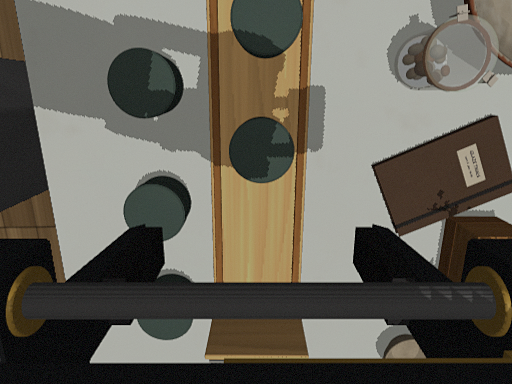

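The wrist view shows the front old tin at (261,150), the rear one at (266,24), and new tins at (145,82), (157,207) and (165,305). Descending on the front old tin.

Emit:
play_rows(series=[[0,0,0,0.025,0.007,0.1,1],[0,0,0,0,0,0.1,1],[0,0,0,0,0,0.1,1],[0,0,0,0,0,0.1,1],[0,0,0,0,0,0.058,1]])

```text
clock: 8.05
tool_pos: [0.4791, 0.2864, 0.0138]
ee_rot: [0.509, 0.861, -0.001, -0.001]
ft_force: [0.1, 0.1, -0.3]
finger_gap: 0.997
gripper_force: 0.0
```

Emit:
play_rows(series=[[0,0,0,0,0,0,-1],[0,0,0,0,0,0,-1],[0,0,0,0,0,0,-1],[0,0,0,0,0,0,-1]])

```text
clock: 8.55
tool_pos: [0.4793, 0.2877, 0.0164]
ee_rot: [0.508, 0.861, 0.0, 0.0]
ft_force: [0.2, -1.6, 0.9]
finger_gap: 0.719
gripper_force: 29.5
```

Emit:
play_rows(series=[[0,0,0.004,0,-0.007,-0.012,-1],[0,0,0,-0.08,0,0,-1],[0,0,0,-0.08,0,0,-1],[0,0,0,-0.08,0,0,-1],[0,0,0,-0.06,0,0,-1]])

```text
clock: 9.18
tool_pos: [0.548, 0.153, 0.0223]
ee_rot: [0.511, 0.859, 0.0, 0.0]
ft_force: [-0.5, 0.2, -1.1]
finger_gap: 0.72
gripper_force: 29.5
```

Emit:
play_rows(series=[[0,0,0,-0.016,0,0,-1],[0,0,0,0,0,0,-1]])

```text
clock: 9.43
tool_pos: [0.551, 0.1477, 0.0221]
ee_rot: [0.511, 0.86, -0.0, -0.0]
ft_force: [-0.1, 0.1, -1.1]
finger_gap: 0.718
gripper_force: 29.5
```

```bash
python3 - <<'E'
from h import *
show('wrist')
E
```

```text
t 9.43 tcp rack [-0.0006 -0.1381] z 0.0221 gap 0.718 toolyaw 28.53
wrist IN  rack [-0.0006 -0.1258] area 0.69 px [258.1 235.4]
```

Emit:
play_rows(series=[[0,0,0,-0.002,0,0.012,-1],[0,0,0,0,0,0,-1],[0,0,0,0,0,0,1],[0,0,0,0,0,0,1],[0,0,0,0,0,0,1]])

```text
clock: 10.1
tool_pos: [0.5518, 0.1465, 0.0159]
ee_rot: [0.511, 0.86, -0.0, -0.0]
ft_force: [1.1, 0.1, 1.0]
finger_gap: 0.996
gripper_force: 0.0
```

Emit:
play_rows(series=[[0,0,0,0,0,-0.06,1],[0,0,0,0,0,-0.1,1],[0,0,0,0,0,-0.12,1],[0,0,0,0.1,0,-0.12,1],[0,0,0,0.12,0,0,1]])

```text
clock: 10.72
tool_pos: [0.5053, 0.2349, 0.2077]
ee_rot: [0.512, 0.859, 0.003, 0.003]
ft_force: [0.8, 0.0, -1.1]
finger_gap: 0.998
gripper_force: 0.0
```

Emit:
play_rows(series=[[0,0,0,0.12,0,0,1],[0,0,0,0.12,0,0,1],[0,0,0,0.08,0.01,0,1],[0,0,0,0,0,0,1]])

```text
clock: 11.22
tool_pos: [0.4307, 0.3791, 0.2038]
ee_rot: [0.509, 0.861, -0.0, -0.0]
ft_force: [0.6, -0.6, 0.3]
finger_gap: 0.999
gripper_force: 0.0
```

```bash
python3 - <<'E'
from h import *
show('wrist');show('top')
E
```

```text
t 11.22 tcp rack [0.0046 0.1227] z 0.2038 gap 0.999 toolyaw 28.75
wrist IN  rack [0.0063 0.1444] area 0.95 px [260.3 145.7]
wrist OUT rack [-0.1176  0.0857] area 0.78 px [133.6 202.2]
wrist OUT rack [-0.1165 -0.0708] area 0.48 px [148.9 335.7]
t 11.28 tcp rack [0.0046 0.1211] z 0.2037 gap 1.003 toolyaw 28.66
top IN  rack [ 0.0003 -0.1368] area 0.75 px [282.8 176.3]
top OUT rack [-0.1077 -0.176 ] area 0.86 px [308.6 200. ]
top OUT rack [-0.1113 -0.0464] area 0.9 px [274.3 218.9]
```

Emit:
play_rows(series=[[0,0,0,0.047,0.004,0.08,1],[0,0,0,0,0,0.1,1],[0,0,0,0,0,0.1,1],[0,0,0,0,0,0.094,1],[0,0,0,0,0,0,1]])

```text
clock: 11.95
tool_pos: [0.4232, 0.3974, 0.0154]
ee_rot: [0.512, 0.859, -0.001, -0.0]
ft_force: [-0.2, -0.1, 0.2]
finger_gap: 1.002
gripper_force: 0.0
```

Emit:
play_rows(series=[[0,0,0,0,0,0,-1],[0,0,0,0,0,0,-1],[0,0,0,0,0,0,-1],[0,0,0,0,0,0,-1]])

```text
clock: 12.45
tool_pos: [0.4227, 0.3987, 0.0173]
ee_rot: [0.511, 0.86, 0.0, 0.0]
ft_force: [0.4, -1.9, 2.3]
finger_gap: 0.719
gripper_force: 31.5
```

```bash
python3 - <<'E'
from h import *
show('top')
E
```

```text
t 12.45 tcp rack [0.0069 0.1437] z 0.0173 gap 0.719 toolyaw 28.56
top IN  rack [ 0.0003 -0.1368] area 0.75 px [282.8 176.3]
top OUT rack [-0.1077 -0.1761] area 0.85 px [308.6 200. ]
top OUT rack [-0.1113 -0.0465] area 0.89 px [274.3 218.9]
top OUT rack [-0.1149  0.0791] area 0.67 px [240.2 237.7]
```

Emit:
play_rows(series=[[0,0,0,0,-0.014,-0.012,-1],[0,0,0,-0.08,0,0,-1],[0,0,0,-0.09,0,0,-1],[0,0,0,-0.09,0,0,-1],[0,0,0,-0.09,0,0,-1]])

```text
clock: 13.12
tool_pos: [0.5, 0.2407, 0.0232]
ee_rot: [0.511, 0.86, 0.0, -0.0]
ft_force: [0.2, -0.3, -1.1]
finger_gap: 0.717
gripper_force: 31.6
```

Emit:
play_rows(series=[[0,0,0,-0.05,0,0,-1],[0,0,0,-0.025,0,0,-1],[0,0,0,0,0,0,-1]])

```text
clock: 13.5
tool_pos: [0.5177, 0.2089, 0.023]
ee_rot: [0.511, 0.859, -0.0, -0.0]
ft_force: [-0.8, -0.2, -1.4]
finger_gap: 0.723
gripper_force: 31.6
```

```bash
python3 - <<'E'
from h import *
show('top')
E
```

```text
t 13.5 tcp rack [-0.0005 -0.0684] z 0.023 gap 0.723 toolyaw 28.52
top OUT rack [-0.1084 -0.1775] area 0.81 px [309.1 200. ]
top OUT rack [-0.1145  0.0859] area 0.91 px [238.2 238.6]
```

Emit:
play_rows(series=[[0,0,0,-0.001,0,0.012,-1],[0,0,0,0,0,0,-1],[0,0,0,0,0,0,1],[0,0,0,0,0,0,1],[0,0,0,0,0,0,1]])

```text
clock: 14.18
tool_pos: [0.5181, 0.2085, 0.0169]
ee_rot: [0.511, 0.86, -0.0, -0.0]
ft_force: [0.0, 1.3, 0.3]
finger_gap: 0.998
gripper_force: 0.0
```

Emit:
play_rows(series=[[0,0,0,0,0,-0.06,1],[0,0,0,0,0,-0.1,1],[0,0,0,0,0,-0.12,1],[0,0,0,0,-0.11,-0.12,1],[0,0,0,0,-0.11,0,1]])

```text
clock: 14.8
tool_pos: [0.4332, 0.1617, 0.2059]
ee_rot: [0.511, 0.86, 0.002, 0.003]
ft_force: [-1.2, -0.7, 0.1]
finger_gap: 1.004
gripper_force: 0.0
```

Emit:
play_rows(series=[[0,0,0,0,0,0,1]])

```text
clock: 14.92
tool_pos: [0.4301, 0.1612, 0.2032]
ee_rot: [0.511, 0.859, -0.0, -0.0]
ft_force: [0.7, -0.3, -0.6]
finger_gap: 0.995
gripper_force: 0.0
```

```bash
python3 - <<'E'
from h import *
show('wrist','w3.png');show('top')
E
```

```text
t 14.93 tcp rack [-0.1003 -0.0684] z 0.2032 gap 0.995 toolyaw 28.51
wrist OUT rack [-0.1111 -0.0488] area 0.97 px [246.3 147.1]
wrist IN  rack [-0.0016 -0.0885] area 1.45 px [363.  187.9]
wrist OUT rack [-0.1082 -0.1681] area 0.66 px [251.  260.7]
t 14.97 tcp rack [-0.0983 -0.0689] z 0.2035 gap 0.996 toolyaw 28.51
top OUT rack [-0.1147  0.0852] area 0.94 px [238.4 238.5]
```

View pics/w3.png

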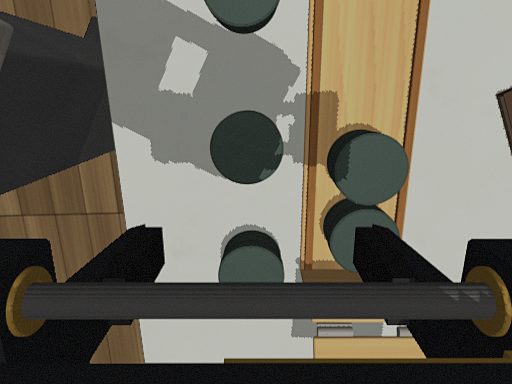

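The picture shows both old tins upright at the front of the row, (370,168) and (365,240). The new tins are at (246,147), (251,265) and (241,10). Taking the middle one.

Emit:
play_rows(series=[[0,0,0,0.039,-0.025,0.08,1],[0,0,0,0,0,0.1,1],[0,0,0,0,0,0.1,1],[0,0,0,0,0,0.093,1],[0,0,0,0,0,0,1]])

```text
clock: 15.65
tool_pos: [0.4116, 0.1732, 0.0142]
ee_rot: [0.511, 0.86, -0.002, -0.002]
ft_force: [-0.4, -0.6, -0.4]
finger_gap: 1.0
gripper_force: 0.0
```

Emit:
play_rows(series=[[0,0,0,0,0,0,-1],[0,0,0,0,0,0,-1],[0,0,0,0,0,0,-1],[0,0,0,0,0,0,-1],[0,0,0,0,0,-0.08,-1]])

```text
clock: 16.27
tool_pos: [0.4115, 0.1729, 0.0563]
ee_rot: [0.511, 0.86, -0.001, -0.001]
ft_force: [1.2, 0.4, -0.1]
finger_gap: 0.728
gripper_force: 30.0
```

```bash
python3 - <<'E'
from h import *
show('top')
E
```

```text
t 16.27 tcp rack [-0.111  -0.0492] z 0.0563 gap 0.728 toolyaw 28.54
top IN  rack [ 0.0005 -0.1362] area 0.77 px [282.6 176.4]
top OUT rack [-0.1088 -0.1881] area 0.48 px [312.  198.7]
top OUT rack [-0.1147  0.0854] area 0.93 px [238.4 238.6]
```

Emit:
play_rows(series=[[0,0,0,0.101,0,0,-1],[0,0,0,0,0.11,0,-1],[0,0,0,0,0.112,0,-1],[0,0,0,0,0,0,-1],[0,0,0,0,0,0,-1]])

```text
clock: 16.95
tool_pos: [0.4851, 0.2703, 0.0565]
ee_rot: [0.511, 0.86, -0.0, -0.0]
ft_force: [0.1, 1.0, -1.2]
finger_gap: 0.732
gripper_force: 30.0
```

```bash
python3 - <<'E'
from h import *
show('top');show('wrist')
E
```

```text
t 16.95 tcp rack [0.0002 0.0011] z 0.0565 gap 0.732 toolyaw 28.56
top IN  rack [ 0.0004 -0.1355] area 0.78 px [282.5 176.5]
top OUT rack [-0.1075 -0.1762] area 0.85 px [308.6 200. ]
t 17.0 tcp rack [-0.      0.0011] z 0.0566 gap 0.732 toolyaw 28.55
wrist OUT rack [-0.0979  0.0807] area 0.51 px [45.9 61.9]
wrist IN  rack [ 0.0001 -0.0017] area 1.06 px [258.5 234.4]
```

Lower, release, rise, and go over the next tin (about (-0.114, 0.0855)).

Emit:
play_rows(series=[[0,0,0,0,0,0.04,-1],[0,0,0,0,0,0.027,-1],[0,0,0,0,0,0,-1],[0,0,0,0,0,0,1],[0,0,0,0,0,0,1]])

```text
clock: 17.68
tool_pos: [0.4859, 0.2706, 0.0233]
ee_rot: [0.511, 0.86, 0.0, 0.0]
ft_force: [-0.3, 0.3, -0.7]
finger_gap: 0.93
gripper_force: 0.0
```

Emit:
play_rows(series=[[0,0,0,0,0,0,1],[0,0,0,0,0,-0.06,1],[0,0,0,0,0,-0.1,1],[0,0,0,0,0,-0.12,1],[0,0,0,0.05,-0.1,-0.09,1]])

```text
clock: 18.3
tool_pos: [0.4385, 0.2688, 0.2049]
ee_rot: [0.512, 0.859, 0.002, 0.001]
ft_force: [0.7, 0.4, 0.2]
finger_gap: 0.999
gripper_force: 0.0
```

Emit:
play_rows(series=[[0,0,0,0.08,-0.1,0,1],[0,0,0,0,-0.028,0,1],[0,0,0,0,0,0,1]])

```text
clock: 18.68
tool_pos: [0.3629, 0.2732, 0.2027]
ee_rot: [0.511, 0.86, 0.0, 0.0]
ft_force: [0.8, -0.0, 0.2]
finger_gap: 0.997
gripper_force: 0.0
```

```bash
python3 - <<'E'
from h import *
show('top');show('wrist')
E
```

```text
t 18.68 tcp rack [-0.1057  0.0621] z 0.2027 gap 0.997 toolyaw 28.57
top OUT rack [-0.1077 -0.1762] area 0.85 px [308.6 200. ]
t 18.73 tcp rack [-0.105   0.0618] z 0.2025 gap 0.997 toolyaw 28.54
wrist OUT rack [-0.1142  0.085 ] area 0.96 px [247.8 143.3]
wrist IN  rack [-0.0034  0.0072] area 0.58 px [362.5 221.8]
wrist IN  rack [ 0.0023 -0.131 ] area 0.48 px [356.8 339.7]
```

Emit:
play_rows(series=[[0,0,0,0.046,-0.018,0.08,1],[0,0,0,0,0,0.1,1],[0,0,0,0,0,0.1,1],[0,0,0,0,0,0.092,1],[0,0,0,0,0,0,1]])

```text
clock: 19.4
tool_pos: [0.3436, 0.2883, 0.0139]
ee_rot: [0.511, 0.859, -0.003, -0.002]
ft_force: [0.5, -0.3, 0.4]
finger_gap: 0.999
gripper_force: 0.0
```

Emit:
play_rows(series=[[0,0,0,0,0,0,-1],[0,0,0,0,0,0,-1],[0,0,0,0,0,0,-1],[0,0,0,0,0,0,-1],[0,0,0,0,0,-0.08,-1]])

```text
clock: 20.02
tool_pos: [0.3435, 0.2885, 0.0559]
ee_rot: [0.511, 0.86, -0.002, -0.001]
ft_force: [1.1, -0.0, -0.7]
finger_gap: 0.732
gripper_force: 30.0
```

```bash
python3 - <<'E'
from h import *
show('top');show('wrist')
E
```

```text
t 20.02 tcp rack [-0.1154  0.0849] z 0.0559 gap 0.732 toolyaw 28.54
top OUT rack [-0.1077 -0.176 ] area 0.86 px [308.6 200. ]
t 20.07 tcp rack [-0.1125  0.0849] z 0.0612 gap 0.734 toolyaw 28.57
wrist OUT rack [-0.1123  0.077 ] area 1.1 px [258.4 235.1]
```

Emit:
play_rows(series=[[0,0,0,-0.029,0.05,0,-1],[0,0,0,0,0.1,0,-1],[0,0,0,0,0.08,0,-1],[0,0,0,0,0,0,-1],[0,0,0,0,0,0,-1]])

```text
clock: 20.75
tool_pos: [0.4514, 0.3309, 0.0557]
ee_rot: [0.511, 0.86, -0.001, -0.0]
ft_force: [-0.6, 0.0, -2.3]
finger_gap: 0.732
gripper_force: 30.0
```

```bash
python3 - <<'E'
from h import *
show('top');show('wrist','w4.png')
E
```

```text
t 20.75 tcp rack [-0.0003  0.0704] z 0.0557 gap 0.732 toolyaw 28.56
top OUT rack [-0.1077 -0.176 ] area 0.86 px [308.6 200. ]
t 20.8 tcp rack [-0.0004  0.0704] z 0.0559 gap 0.731 toolyaw 28.56
wrist IN  rack [-0.0004  0.0674] area 1.03 px [258.3 235.3]
```

View pics/w4.png

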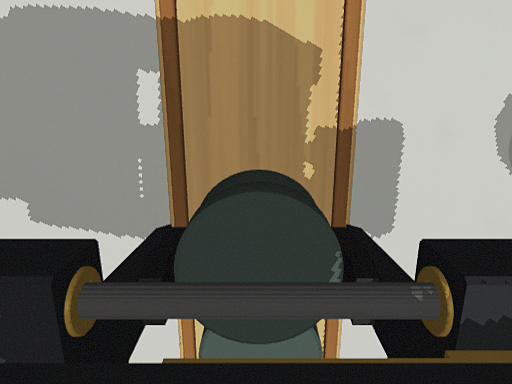

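The tin is held level over the row, with the previous one just visible in front at (260,348) and the rear floor free. Placing it.

Emit:
play_rows(series=[[0,0,0,0,0,0.04,-1],[0,0,0,0,0,0.027,-1],[0,0,0,0,0,0,-1],[0,0,0,0,0,0,1],[0,0,0,0,0,0,1]])

```text
clock: 21.48
tool_pos: [0.4525, 0.3313, 0.023]
ee_rot: [0.511, 0.86, 0.0, 0.0]
ft_force: [-1.5, -0.2, -0.8]
finger_gap: 0.932
gripper_force: 0.0
```

Emit:
play_rows(series=[[0,0,0,0,0,0,1],[0,0,0,0,0,-0.06,1],[0,0,0,0,0,-0.1,1],[0,0,0,0,0,-0.12,1],[0,0,0,-0.08,-0.05,-0.09,1]])

```text
clock: 22.1
tool_pos: [0.4498, 0.287, 0.2085]
ee_rot: [0.51, 0.86, 0.001, 0.001]
ft_force: [1.0, -0.3, 0.1]
finger_gap: 0.998
gripper_force: 0.0
```

Emit:
play_rows(series=[[0,0,0,-0.1,-0.05,0,1],[0,0,0,-0.1,-0.05,0,1],[0,0,0,-0.1,-0.05,0,1],[0,0,0,-0.1,-0.02,0,1],[0,0,0,0,0,0,1]])

```text
clock: 22.72
tool_pos: [0.4712, 0.0673, 0.206]
ee_rot: [0.513, 0.859, -0.0, 0.0]
ft_force: [-0.1, 0.7, 0.2]
finger_gap: 1.001
gripper_force: 0.0
```

Emit:
play_rows(series=[[0,0,-0.1,0,0,0,1],[0,0,-0.1,0,0,0,1],[0,0,-0.1,0,0,0,1],[0,0,-0.1,0,0,0,1],[0,0,-0.1,0,0,0,1]])

```text
clock: 23.35
tool_pos: [0.4703, 0.0708, 0.2059]
ee_rot: [0.14, 0.99, 0.0, -0.0]
ft_force: [0.1, 1.0, -0.9]
finger_gap: 1.002
gripper_force: 0.0
```

Emit:
play_rows(series=[[0,0,-0.1,0,0,0,1],[0,0,-0.1,0,0,0,1],[0,0,-0.1,0,0,0,1],[0,0,-0.1,0,0,0,1],[0,0,-0.1,0,0,0,1]])

```text
clock: 23.98
tool_pos: [0.4703, 0.0708, 0.2059]
ee_rot: [-0.25, 0.968, 0.0, 0.0]
ft_force: [0.5, 0.1, -0.1]
finger_gap: 1.002
gripper_force: 0.0
```

```bash
python3 - <<'E'
from h import *
show('top');show('wrist')
print(env.observe()['qpos'])
E
```

```text
t 23.98 tcp rack [-0.1082 -0.1669] z 0.2059 gap 1.002 toolyaw 118.91
t 24.02 tcp rack [-0.1083 -0.167 ] z 0.2059 gap 0.998 toolyaw 119.26
wrist OUT rack [-0.1071 -0.1763] area 0.94 px [248.6 167.9]
wrist IN  rack [-0.0046 -0.1202] area 0.75 px [303.1 265.9]
[-9.78987006e-02  2.34186633e-01  1.69066480e+00  2.01999458e-04
  1.21668457e+00 -2.16916642e+00]
```

Emit:
play_rows(series=[[0,0,0,-0.002,-0.019,0.08,1],[0,0,0,0,0,0.1,1],[0,0,0,0,0,0.1,1],[0,0,0,0,0,0.098,1],[0,0,0,0,0,0,1]])

```text
clock: 24.7
tool_pos: [0.4741, 0.0626, 0.0148]
ee_rot: [-0.245, 0.969, 0.001, -0.003]
ft_force: [-0.7, -0.2, 0.4]
finger_gap: 0.998
gripper_force: 0.0
```

Emit:
play_rows(series=[[0,0,0,0,0,0,-1],[0,0,0,0,0,0,-1],[0,0,0,0,0,0,-1],[0,0,0,0,0,0,-1],[0,0,0,0,0,-0.08,-1]])

```text
clock: 25.32
tool_pos: [0.4749, 0.062, 0.0566]
ee_rot: [-0.246, 0.969, 0.001, -0.002]
ft_force: [1.7, 0.1, -0.9]
finger_gap: 0.73
gripper_force: 29.9
```

Emit:
play_rows(series=[[0,0,0,0,0,0,-1]])

```text
clock: 25.45
tool_pos: [0.4776, 0.0618, 0.0596]
ee_rot: [-0.246, 0.969, -0.001, 0.003]
ft_force: [0.3, 0.6, -1.8]
finger_gap: 0.733
gripper_force: 29.9
```

```bash
python3 - <<'E'
from h import *
show('top');show('wrist')
E
```

```text
t 25.45 tcp rack [-0.1062 -0.1783] z 0.0596 gap 0.733 toolyaw 118.54
t 25.5 tcp rack [-0.107  -0.1778] z 0.0581 gap 0.726 toolyaw 118.54
wrist OUT rack [-0.1004 -0.1779] area 1.07 px [258.5 235.1]
```

Emit:
play_rows(series=[[0,0,0,0,0.08,0,-1],[0,0,0,0,0.1,0,-1],[0,0,0,0,0.1,0,-1],[0,0,0,0,0.1,0,-1],[0,0,0,0,0.1,0,-1]])

```text
clock: 26.18
tool_pos: [0.3599, 0.2738, 0.0561]
ee_rot: [-0.246, 0.969, -0.0, -0.001]
ft_force: [1.2, 0.5, -0.3]
finger_gap: 0.727
gripper_force: 29.9
```

Emit:
play_rows(series=[[0,0,0,0,0.1,0,-1],[0,0,0,0,0.05,0,-1],[0,0,0.1,0,0,0,-1],[0,0,0.1,0,0,0,-1],[0,0,0.1,0,0,0,-1]])

```text
clock: 26.8
tool_pos: [0.3249, 0.3384, 0.0559]
ee_rot: [-0.011, 1.0, -0.0, -0.001]
ft_force: [0.4, -0.5, -0.7]
finger_gap: 0.731
gripper_force: 29.9
```

Emit:
play_rows(series=[[0,0,0.1,0,0,0,-1],[0,0,0.1,0,0,0,-1],[0,0,0.1,0,0,0,-1],[0,0,0.1,0,0,0,-1],[0,0,0.1,0,0,0,-1]])

```text
clock: 27.42
tool_pos: [0.325, 0.3383, 0.056]
ee_rot: [0.373, 0.928, -0.001, -0.001]
ft_force: [0.2, 0.0, -1.1]
finger_gap: 0.727
gripper_force: 29.9
```

Emit:
play_rows(series=[[0,0,0.1,0,0,0,-1],[0,0,0.1,0,0,0,-1],[0,0,0,0,0,0,-1]])

```text
clock: 27.8
tool_pos: [0.3251, 0.3384, 0.0562]
ee_rot: [0.51, 0.86, -0.001, -0.0]
ft_force: [0.3, 0.2, -1.2]
finger_gap: 0.729
gripper_force: 29.9
```

```bash
python3 - <<'E'
from h import *
show('top');show('wrist')
E
```

```text
t 27.8 tcp rack [-0.1077  0.1375] z 0.0562 gap 0.729 toolyaw 28.62
t 27.85 tcp rack [-0.1076  0.1375] z 0.0563 gap 0.727 toolyaw 28.73
wrist OUT rack [-0.1077  0.1326] area 1.08 px [258.2 233.6]
```

Emit:
play_rows(series=[[0,0,0,0.007,0.1,0,-1],[0,0,0,0,0.116,0,-1],[0,0,0,0,0,0,-1],[0,0,0,0,0,0,-1]])

```text
clock: 28.4
tool_pos: [0.4177, 0.3929, 0.0562]
ee_rot: [0.51, 0.86, -0.001, -0.0]
ft_force: [-0.7, -0.3, -1.2]
finger_gap: 0.73
gripper_force: 29.9
```

```bash
python3 - <<'E'
from h import *
show('top');show('wrist')
E
```

```text
t 28.4 tcp rack [-0.0003  0.1409] z 0.0562 gap 0.73 toolyaw 28.64
t 28.45 tcp rack [-0.0005  0.141 ] z 0.0564 gap 0.73 toolyaw 28.63
wrist IN  rack [-0.0006  0.1388] area 1.08 px [258.1 233.7]
```

Emit:
play_rows(series=[[0,0,0,0,0,0.04,-1],[0,0,0,0,0,0.027,-1],[0,0,0,0,0,0,-1],[0,0,0,0,0,0,1],[0,0,0,0,0,0,1]])

```text
clock: 29.12
tool_pos: [0.4186, 0.3934, 0.0236]
ee_rot: [0.511, 0.86, 0.0, 0.0]
ft_force: [0.1, -0.2, 0.2]
finger_gap: 0.928
gripper_force: 0.0
```

Emit:
play_rows(series=[[0,0,0,0,0,0,1],[0,0,0,0,0,-0.06,1],[0,0,0,0,0,-0.1,1],[0,0,0,0,0,-0.12,1],[0,0,0,0,0,-0.12,1]])

```text
clock: 29.75
tool_pos: [0.4184, 0.3931, 0.2254]
ee_rot: [0.511, 0.86, 0.0, 0.0]
ft_force: [0.6, -0.4, 0.4]
finger_gap: 1.001
gripper_force: 0.0
```

Emit:
play_rows(series=[[0,0,0,0,-0.1,-0.06,1],[0,0,0,0,-0.1,0,1],[0,0,0,0,-0.05,0,1],[0,0,0,0,0,0,1]])

```text
clock: 30.25
tool_pos: [0.3081, 0.3334, 0.254]
ee_rot: [0.511, 0.86, 0.001, 0.0]
ft_force: [1.5, 0.7, 0.6]
finger_gap: 0.999
gripper_force: 0.0
```

```bash
python3 - <<'E'
from h import *
show('top');show('wrist')
C,im=shot('top'); cv2.imwrite('pics/e.png',cv2.resize(im[90:270,170:380],None,fx=3.3,fy=3.3)[:,:,::-1])
E
```

```text
t 30.25 tcp rack [-0.1249  0.1412] z 0.254 gap 0.999 toolyaw 28.58
t 30.3 tcp rack [-0.1239  0.1411] z 0.2538 gap 0.998 toolyaw 28.56
wrist IN  rack [0.002  0.1172] area 1.51 px [373.3 178.7]
wrist IN  rack [ 0.0028 -0.0895] area 0.61 px [358.5 336.6]
```

View pics/e.png

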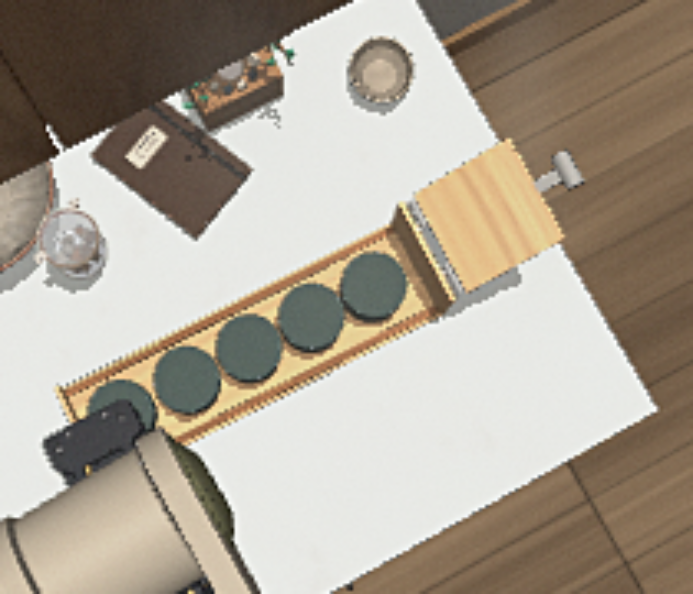

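All five tins stand in the row, at crop (373,286), (311,317), (249,348), (187,379) and (121,408). The flap is back, with the knob at (566,168), and the jar and bowl haven't moved. Now to the knob.

Emit:
play_rows(series=[[0,0,0,-0.1,0.05,0,1],[0,0,0,-0.1,0.05,0,1],[0,0,0,-0.1,0.05,0,1],[0,0,0,-0.1,0.05,0,1],[0,0,0,-0.1,0.048,0,1]])

```text
clock: 31.02
tool_pos: [0.5395, 0.1718, 0.2527]
ee_rot: [0.511, 0.859, -0.0, -0.0]
ft_force: [0.0, 1.0, 0.0]
finger_gap: 0.996
gripper_force: 0.0
```

Emit:
play_rows(series=[[0,0,0,-0.1,0,0,1],[0,0,0,-0.1,0,0,1],[0,0,0,-0.1,0,0,1],[0,0,0,-0.08,0,0,1],[0,0,0,0,0,0,1]])

```text
clock: 31.65
tool_pos: [0.6293, 0.0037, 0.2517]
ee_rot: [0.512, 0.859, -0.0, -0.001]
ft_force: [-0.3, 1.2, 0.2]
finger_gap: 1.0
gripper_force: 0.0
```

```bash
python3 - <<'E'
from h import *
show('wrist','w5.png')
C=cal('top')
for p in [(373,286),(311,317),(249,348),(187,379),(121,408)]: print(torack(at_z(C,np.array([170,90])+np.array(p)/3.3-.4,.051),P).round(4))
print('knob top', torack(at_z(C,np.array([170,90])+np.array((566,168))/3.3-.4,.165),P))
Cw=cal('wrist');print(proj(Cw,[[*toworld((0,-.324),P),.158]]))
E
```

```text
t 31.65 tcp rack [-0.0008 -0.302 ] z 0.2517 gap 1.0 toolyaw 28.34
[-0.0012 -0.134 ]
[-0.0007 -0.0652]
[-0.0003  0.0031]
[0.0001 0.0709]
[0.0041 0.1408]
knob top [ 0.0009517  -0.32205765]
[[259.18131179 219.62893589]]
```

View pics/w5.png

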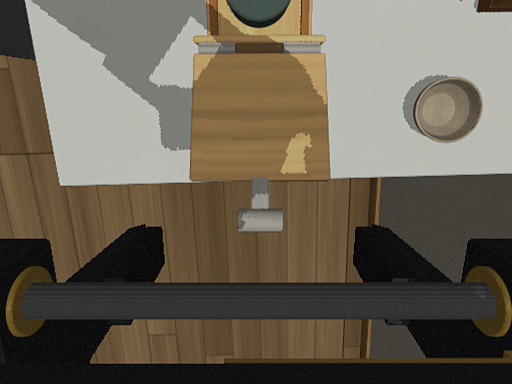

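The knob bar is at (260,220), where I predicted it; the flap edge is at row 180 and the bowl at (447,108) is clear of the path.

Emit:
play_rows(series=[[0,0,0.003,-0.042,0.002,0.07,1],[0,0,0,0,0,0.08,0.3],[0,0,0,0,0,0.07,0.2],[0,0,0,0,0,0,-0.2],[0,0,0,0,0,0,-1]])

```text
clock: 32.33
tool_pos: [0.6396, -0.011, 0.1451]
ee_rot: [0.513, 0.859, 0.0, 0.001]
ft_force: [0.2, 0.6, 0.4]
finger_gap: 0.569
gripper_force: 0.0
```

Emit:
play_rows(series=[[0,0,0,0,0,0,-1],[0,0,0,0,0,0,-1],[0,0,0,0,0,0,-1]])

```text
clock: 32.7
tool_pos: [0.6389, -0.0122, 0.1441]
ee_rot: [0.513, 0.858, -0.0, 0.0]
ft_force: [-2.2, -4.0, 2.0]
finger_gap: 0.382
gripper_force: 30.0
```

Emit:
play_rows(series=[[0,0,0,0.0353,0,-0.0503,-1],[0,0,0,0.0454,0,-0.0414,-1],[0,0,0,0.0534,0,-0.0305,-1]])

```text
clock: 33.08
tool_pos: [0.6073, 0.046, 0.2066]
ee_rot: [0.514, 0.858, -0.001, 0.002]
ft_force: [-3.0, -6.1, 0.1]
finger_gap: 0.38
gripper_force: 30.0
```

Emit:
play_rows(series=[[0,0,0,0.0587,0,-0.0181,-1],[0,0,0,0.0613,0,-0.002,-1],[0,0,0,0.0609,0,0.0086,-1]])

```text
clock: 33.45
tool_pos: [0.5636, 0.1267, 0.2138]
ee_rot: [0.513, 0.858, -0.001, 0.002]
ft_force: [-9.2, -6.0, 9.7]
finger_gap: 0.374
gripper_force: 30.0
```

```bash
python3 - <<'E'
from h import *
s=env.observe(); q=torack(s['tool_pos'],P); print(q,s['tool_pos'],s['ft_force'],s['finger_gap'])
for g in (.014,.016,.019): print(np.hypot(q[1]+.1995,s['tool_pos'][2]+g-.095),np.arctan2(s['tool_pos'][2]+g-.095,q[1]+.1995))
E
```

```text
[ 0.00040689 -0.16257477] [0.56359804 0.12669819 0.21382012] [-9.19776643 -5.96008739  9.73172275] 0.3737085550281371
0.13785738283683951 1.2996345665787266
0.13978533006671107 1.3034668940859948
0.14268097017722436 1.30902106220086
```

Emit:
play_rows(series=[[0,0,0,0.0575,0,0.0217,-1],[0,0,0,0.0514,0,0.0337,-1],[0,0,0,0.0428,0,0.0441,-1]])

```text
clock: 33.83
tool_pos: [0.5263, 0.1949, 0.161]
ee_rot: [0.513, 0.859, -0.001, -0.001]
ft_force: [-5.9, -6.8, -0.2]
finger_gap: 0.37
gripper_force: 30.0
```

Emit:
play_rows(series=[[0,0,0,0.0321,0,0.0524,-1],[0,0,0,0.0199,0,0.0582,-1],[0,0,0,0,0,0,-1]])

```text
clock: 34.2
tool_pos: [0.5141, 0.2173, 0.1036]
ee_rot: [0.513, 0.859, -0.002, -0.002]
ft_force: [-10.1, -0.0, 0.9]
finger_gap: 0.373
gripper_force: 30.0
```

```bash
python3 - <<'E'
from h import *
s=env.observe(); q=torack(s['tool_pos'],P); print(q,s['tool_pos'],s['ft_force'],s['finger_gap'])
for g in (.014,.016,.019): print(np.hypot(q[1]+.1995,s['tool_pos'][2]+g-.095),np.arctan2(s['tool_pos'][2]+g-.095,q[1]+.1995))
E
```

```text
[ 0.00028238 -0.05934188] [0.51407198 0.21727531 0.10363044] [-10.08467979  -0.02258364   0.88701509] 0.3728835844497861
0.1419733575079327 0.1600820491929998
0.14230585372584548 0.17395703547945968
0.14285565669056097 0.19464178507496815
```

Emit:
play_rows(series=[[0,0,0,0,0,0.025,-1],[0,0,0,0,0,0.018,-1],[0,0,0,0,0,0,-1]])

```text
clock: 34.58
tool_pos: [0.5135, 0.2183, 0.0834]
ee_rot: [0.513, 0.858, -0.001, -0.003]
ft_force: [-14.0, 7.9, 0.8]
finger_gap: 0.371
gripper_force: 30.0
```

Emit:
play_rows(series=[[0,0,0,0,0,0.005,-1],[0,0,0,0,0,0,-1]])

```text
clock: 34.83
tool_pos: [0.5135, 0.2183, 0.0812]
ee_rot: [0.513, 0.858, -0.001, -0.003]
ft_force: [-15.0, 9.8, -0.1]
finger_gap: 0.368
gripper_force: 30.0
```

Emit:
play_rows(series=[[0,0,0,-0.002,0,0.005,-1],[0,0,0,0,0,0,-1]])

```text
clock: 35.08
tool_pos: [0.5136, 0.218, 0.0787]
ee_rot: [0.513, 0.858, -0.0, -0.004]
ft_force: [-15.4, 12.1, -0.3]
finger_gap: 0.37
gripper_force: 30.0
```

Emit:
play_rows(series=[[0,0,0,-0.002,0,0.004,-1],[0,0,0,0,0,0,-1]])

```text
clock: 35.33
tool_pos: [0.5138, 0.2176, 0.0766]
ee_rot: [0.513, 0.858, -0.0, -0.004]
ft_force: [-16.0, 14.4, -1.0]
finger_gap: 0.368
gripper_force: 30.0
```

Emit:
play_rows(series=[[0,0,0,0.005,0,0.004,-1],[0,0,0,0,0,0,-1]])

```text
clock: 35.58
tool_pos: [0.5138, 0.2178, 0.0749]
ee_rot: [0.513, 0.858, -0.001, -0.002]
ft_force: [-12.1, 3.2, -0.6]
finger_gap: 0.374
gripper_force: 30.0
```

```bash
python3 - <<'E'
from h import *
s=env.observe(); q=torack(s['tool_pos'],P); print(q,s['tool_pos'],s['ft_force'],s['finger_gap'],s['wrist_torque'])
C,im=shot('wrist','w6.png')
E
```

```text
[ 0.00030275 -0.05877035] [0.51381628 0.21778686 0.07485169] [-12.08173459   3.19646845  -0.5827441 ] 0.37361374436602673 [ 0.17956784  1.66765276 -0.01537804]
```

View pics/w6.png

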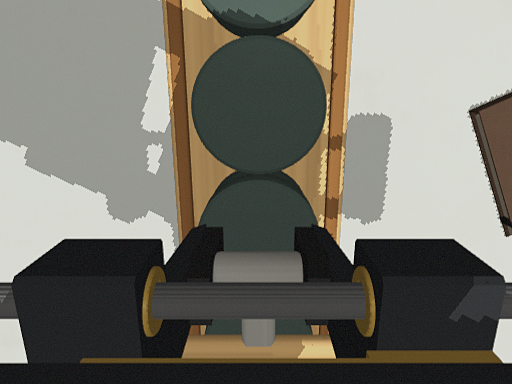

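The knob bar is between the pads at (258,270), with the tins below untouched. I press on down in small steps until the stop shows in the force.

Emit:
play_rows(series=[[0,0,0,0,0,0.005,-1],[0,0,0,0,0,0,-1]])

```text
clock: 35.88
tool_pos: [0.5138, 0.2177, 0.0723]
ee_rot: [0.513, 0.858, -0.001, -0.003]
ft_force: [-11.9, 3.0, -1.1]
finger_gap: 0.368
gripper_force: 30.0
```

Emit:
play_rows(series=[[0,0,0,0,0,0.005,-1],[0,0,0,0,0,0,-1]])

```text
clock: 36.12
tool_pos: [0.5139, 0.2176, 0.0703]
ee_rot: [0.513, 0.858, -0.001, -0.002]
ft_force: [-14.1, 1.5, 3.5]
finger_gap: 0.369
gripper_force: 30.0
```

Emit:
play_rows(series=[[0,0,0,0,0,0.005,-1],[0,0,0,0,0,0,-1]])

```text
clock: 36.38
tool_pos: [0.5142, 0.2176, 0.0696]
ee_rot: [0.513, 0.859, -0.001, -0.002]
ft_force: [-19.3, -1.2, 20.7]
finger_gap: 0.37
gripper_force: 30.0
```

The stop is reached: the tool no longer moves down and the force has risen to 21 N. Releasing and rising.

Emit:
play_rows(series=[[0,0,0,0,0,-0.003,-1],[0,0,0,0,0,0,1],[0,0,0,0,0,0,1],[0,0,0,0,0,0,1],[0,0,0,0,0,-0.05,1]])

```text
clock: 37.0
tool_pos: [0.5153, 0.217, 0.0929]
ee_rot: [0.513, 0.858, -0.001, -0.001]
ft_force: [-0.8, 0.5, 0.5]
finger_gap: 0.799
gripper_force: 0.0
```

Emit:
play_rows(series=[[0,0,0,0,0,-0.08,1],[0,0,0,0,0,-0.1,1],[0,0,0,0,0,-0.1,1],[0,0,0,0,0,0,1]])

```text
clock: 37.5
tool_pos: [0.5173, 0.2175, 0.2376]
ee_rot: [0.513, 0.858, 0.003, 0.003]
ft_force: [0.0, 0.7, -0.6]
finger_gap: 1.003
gripper_force: 0.0
```

```bash
python3 - <<'E'
from h import *
show('wrist','w7.png')
C=cal('wrist')
for a in (0,.06,.12): 
    f=lambda x,r,h:[*toworld((x,-.1995+r*np.cos(a)-h*np.sin(a)),P),.095+r*np.sin(a)+h*np.cos(a)]
    print(a,proj(C,[f(0,.14,.009),f(.054,.11,.003),f(-.054,.11,.003)]).round(1).tolist())
E
```

```text
t 37.5 tcp rack [ 0.0032 -0.0607] z 0.2376 gap 1.003 toolyaw 28.28
wrist IN  rack [0.0002 0.0645] area 0.75 px [252.4  25. ]
wrist IN  rack [ 0.0004 -0.0196] area 1.55 px [253.5 120.2]
0 [[255.0, 175.8], [317.2, 207.1], [193.5, 208.0]]
0.06 [[254.9, 179.1], [318.5, 210.0], [192.1, 210.9]]
0.12 [[254.9, 183.3], [319.8, 213.5], [190.7, 214.4]]
```

View pics/w7.png

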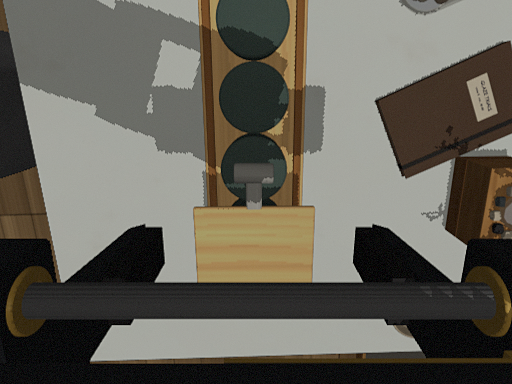

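The flap edge runs from (194,207) to (314,206), which matches the projection at angle 0. Backing off for a last check of all tins.

Emit:
play_rows(series=[[0,0,0,0.1,-0.06,0,1],[0,0,0,0.1,-0.07,0,1],[0,0,0,0.1,-0.07,0,1],[0,0,0,0.1,-0.07,0,1],[0,0,0,0.1,-0.05,0,1]])

```text
clock: 38.17
tool_pos: [0.2543, 0.3618, 0.2325]
ee_rot: [0.513, 0.858, -0.001, -0.0]
ft_force: [1.0, 0.9, 0.4]
finger_gap: 0.999
gripper_force: 0.0
```

Emit:
play_rows(series=[[0,0,0,0,0,0,1],[0,0,0,0,0,0,1]])

```text
clock: 38.42
tool_pos: [0.2567, 0.3612, 0.2328]
ee_rot: [0.513, 0.858, -0.001, -0.0]
ft_force: [0.1, 0.0, -0.4]
finger_gap: 0.998
gripper_force: 0.0
```

```bash
python3 - <<'E'
from h import *
show('wrist')
C,im=shot('top'); cv2.imwrite('pics/f.png',cv2.resize(im[90:270,170:380],None,fx=3.3,fy=3.3)[:,:,::-1])
E
```

```text
t 38.42 tcp rack [-0.1567  0.1902] z 0.2328 gap 0.998 toolyaw 28.29
wrist IN  rack [0.0053 0.1379] area 0.9 px [411.8 208.4]
```

View pics/f.png

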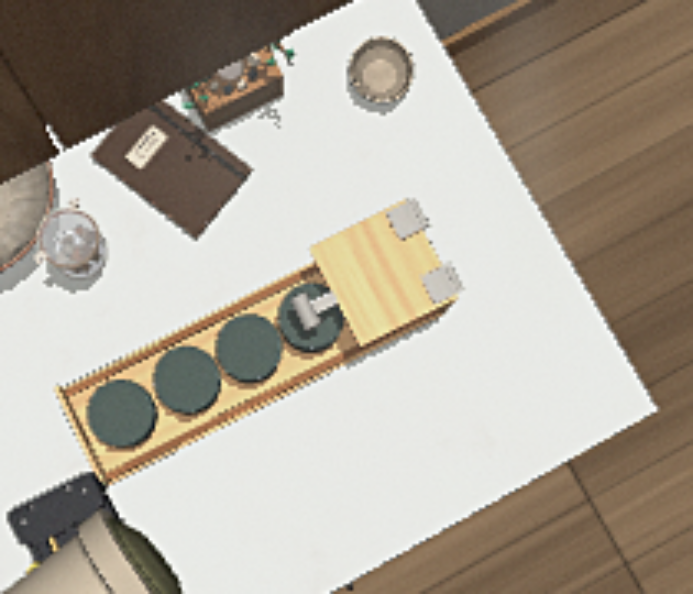

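Four tins show in the row, at (122,413), (187,380), (249,348) and (311,317). The fifth is under the shut flap, and the jar and bowl haven't moved.

```bash
python3 -c "
from bench import env
print(env.sign_off())"
```

```text
the job is handed in; nothing more can be done
None
```

I handed in the job at about 38 s on the robot's clock: both old tins are at the front, the three new ones behind them, and the flap is shut. The front tin is hidden under the flap, so I last saw it in place just before closing; the judge's result isn't shown to me.

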